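# Counter-hold the tilt bolt of a monitor hinge

### The job

A colleague is about to tighten the nut of this face-down monitor's tilt hinge and needs the bolt head on the hidden side of the steel bracket held still. With the orange pry tool, not your fingers, lever up the lip of the snapped-shut grey hinge cover and fold it right back, then lay the tool down gently on the bare desk. Reach down into the gap, take the hex head by two opposite flats and finish while still gripping it firmly, without having turned the bolt or disturbed the other things on the desk and monitor.

Things in the scene. Friction and masses are not known exactly. Their poses are not given: they have to be found in the camera images.
- monitor: Black monitor lying face down on a blue foam mat (mat 510 x 310 mm, monitor 490 mm along its x, 290 mm along its y), fixed. Origin: on the desk under its middle; x points from the robot's side to the far side, along the tilt bolt's axis; z up. The rear shell's top is 46 mm above the desk; the hinge stands on its middle, and the aluminium neck runs from it to +y, up to 112 mm high.
- gap (a point): Middle of the gap's mouth, 125 mm above the desk. The gap is 52 mm wide in monitor x, between a black plastic housing wall (140 mm wide in y, 3 mm thick) towards the robot and the near face of the upright steel bracket (100 mm wide, 5 mm thick), both 125 mm high; floor 50 mm above the desk; ends open in y above low cheeks (72 mm high, at y = +-68 mm).
- cover_hinge (a point): Middle of the cover's hinge line, on the bracket's top edge, 127 mm above the desk; the hinge axis is the monitor's y.
- cover_lip (a point): Middle of the underside of the cover's free edge, 4 mm back from the edge. The cover is a grey plate 110 mm wide (y), 4 mm thick, reaching 70 mm from the hinge towards the robot over the gap. Shut, it overhangs the outer face of the housing wall by 13 mm, underside 126 mm above the desk.
- pry_ledge (a point): Middle of the top of a ledge on the housing wall's outer face, 116 mm above the desk, under the shut cover's lip: 10 mm deep (monitor x), 60 mm wide (y). The slot between ledge and lip is 10 mm high and 10 mm deep to the wall; the tool's blade goes in from the robot's side.
- cover (a joint): Opening angle of the cover, rad: 0 snapped shut, 1.57 upright, 3.05 folded right back beyond the bracket (stop). Snap nibs at both ends hold it shut: the lip must be lifted with about 5 N over the first 6 mm, then it is free and light (35 g); its weight drops it shut below about 1.3 rad and over to the stop beyond about 1.85 rad.
- bolt_head (a point): Centre of the hex head, bare metal: 19 mm across flats, 12 mm long along the axis (monitor's x). It is in the gap, 28 mm below the bracket's top edge, on a spacer 6 mm thick and 18 mm across against the bracket, so it spans 6 to 18 mm from the bracket's near face. The point turns with the bolt: x along the axis away from the robot, y square to the left and right flats, z to the top corner.
- tilt_bolt (a joint): Angle of the bolt about its axis (monitor's x), rad; 0 when one pair of flats stands upright, facing left and right. Starts within 0.35 either way; it turns against a slight friction (0.08 N m) if pushed off-centre or gripped askew, and must stay within about 13 degrees of where it started.
- bolt_mark (a point): Yellow paint mark at the top corner of the hex head, 11 mm from the axis, on the head's face towards the robot.
- pry_tool: Flat pry tool lying on the desk to the left or right of the monitor, loose, 90 g. Orange handle 100 mm long (x from -70 to +30 mm), 20 mm wide, 22 mm high; steel blade 65 mm long beyond it, 12 mm wide, 3 mm thick, level, at mid-height of the handle. x points to the blade's tip. Origin on the underside below the grip point.
- pry_grip (a point): Grip point at mid-height of the orange handle, 11 mm above its underside, 30 mm behind the handle's front end, near the centre of mass.
- pry_tip (a point): Tip of the blade, 95 mm ahead of the grip point.
- screwdriver: Red-handled screwdriver, 190 mm, lying on the desk on the side where the pry tool is not; leave alone. Origin at its middle, underside.
- screw_dish: White round screw dish, 60 mm across, 18 mm high, standing on the monitor's back; leave alone.
- mug: White mug, 80 mm across, 95 mm high; leave alone.
- stapler: Red and black stapler, 130 x 34 x 50 mm; leave alone.
- mouse: Black computer mouse, 105 x 60 x 34 mm; leave alone.
- pen_cup: Black pen cup, 76 mm across, pens up to 150 mm high; leave alone.
Not all that is in view belongs to the job. What is meant by the pry_tool is not white, and is the smaller of those in its own colour.

How it is judged:
By the outcome, as a careful person would: the job done as asked, in the order asked, and still so for the second after the job is handed in, while the arm keeps its last pose, push and grip.
It also fails if it takes over 54 s, if anything falls off the work surface, if the arm or the gripper's body presses on something with over 40 N, if the wrist force passes 120 N, or if a joint passes its speed limit or range.

### The arm

A 6-joint arm with a two-finger parallel gripper is mounted at the origin on the work surface. World frame = base frame: x ahead of the robot, y to its left, z up, the work surface at z = 0. Lengths are in mm, angles in rad, forces in N, time in s.
With the tool pointing down it reaches from about 425 to 950 mm from the base axis. Payload 14.7 kg.
Tool frame: the origin (TCP) lies at the very end of the fingers, on their centre line; the grasp point (between the pads) lies 19 mm behind it; z points along the fingers, y is the line along which they close (so a half turn about z gives the same grasp; the last joint's range is limited). The gripper opens to 85 mm and grips with 20 to 120 N. Pads are 22 mm wide; open, the fingers measure 114 mm over their backs; the gripper's body (76 mm by 85 mm) begins 54 mm behind the grasp point. The pads swing forward as they close: fully open they stand 13 mm farther back than shut.
Start: joints at [-1.158, 0.48, 1.596, -0, 1.065, -0.047], TCP at [288.464, -582.478, 231.297] pointing down, gripper open.
Joint ranges: [-2.75, 2.75], [-0.82, 2.05], [0.23, 2.67], [-1.56, 4.7], [0.09, 2.69], [-2.92, 2.92]. Speed limits (rad/s): [1.89, 1.89, 2.39, 3.01, 3.01, 3.01].

### API

Orientations are given as a unit quaternion [x, y, z, w].
In Python, from rig import manip gives the robot as it stands.
- The arm moves only by the tool drive_tool, never from a script. Its argument "deltas" is a list of rows, each an object with "linear": the shift along the tool's x, y, z in m, a list of three; "roll": the turn about the tool's z in degrees; "jaw": the closure, from 0 (fully open) to 1 (shut). A call has 1 to 5 rows; each row shifts and turns the commanded pose from where the row before left it, along the tool's axes as they then stand; what a row does not reach is not made up. A row lasts 1/8 s, in which the tool goes at most 62.5 mm and 10.7 degrees, less where a joint would pass 70% of its speed; a pose out of reach is approached as far as the arm can. A call with a gripper value outside its range is refused whole. The fingers move at their own pace and stop on an object; the grip force is fixed at half the most. Time passes only in rows, so rows that do not move let the fingers close. It gives the time, the measured TCP pose, the force, the opening and the grip force at its end, in the units of the state.
- manip.sense(): the state, without advancing time (a new reading comes with each control period).
- manip.camera(name): name is "side" or "top"; returns a dict with "color" (400x640x3 uint8, blue, green, red), "fov_y" (degrees; the focal length in pixels is half the picture's height over the tangent of half this angle, whatever the lens; pixels are square), "cx", "cy" (the principal point, pixels), "view" (4x4, takes a point from world to camera coordinates). Camera axes: x right, y up, looking along -z (the intrinsics and any distortion apply to the point x, -y, -z); pixel columns grow to the right and rows downward; lengths in mm; the calibration is good to about 2 mm. A picture is of the moment at which its call begins. There is no depth.
- manip.sign_off(): hands the job in; it is judged then, once.
The state is a dict: "clock": time; "qpos": joint angles; "qvel": joint speeds; "effort": joint torques, N m; "ee_pos": TCP position; "tcp_rot": TCP orientation; "force": force on the tool from outside, world axes, zero at the start; "moment": the same for the moment, N m; "finger_gap": finger opening in mm; "gripper_force": force on a finger pad.
Only numpy, scipy, OpenCV 4.12 (cv2) and the standard library are available. Lean on these libraries where they do the work, as an engineer would, in place of code of your own. Each camera call takes 0.05 s, during which the arm holds its last target. There are 200 camera calls.

## Working session

There is one attempt and no reset: what is moved stays moved. The work goes in short steps, Python scripts to look and compute and a tool call to move; the robot and the scene stay as the last step left them, time stands still between calls to the robot, and variables do not carry over. Pictures are saved under pics/ and viewed, at most 10 in all, crops included, and the job is handed in when it is done.

Besides the shell and the picture viewer there is one more tool, called after "Call:" in YAML: its name, and indented under it one key for each argument. drive_tool: Moves the arm, as the interface text tells. Its arguments: {"type":"object","properties":{"deltas":{"type":"array","items":{"type":"object","properties":{"linear":{"type":"array","items":{"type":"number"}},"roll":{"type":"number"},"jaw":{"type":"number"}}}}},"required":["deltas"]}

```bash
ls; mkdir -p pics; python3 - <<'E'
from rig import manip
import cv2,numpy as np
for n in("side","top"):
    c=manip.camera(n);cv2.imwrite(f"pics/{n}0.png",c["color"]);print(n,{k:(np.round(v,4).tolist() if k=="view" else v) for k,v in c.items() if k!="color"})
print(manip.sense())
E
```

```text
pics
side {'fov_y': 53.866736605711594, 'cx': 316.67807528921617, 'cy': 197.24792635856804, 'view': [[-0.8924, -0.4513, -0.0027, 462.0344], [0.2542, -0.5075, 0.8233, -197.1077], [-0.3729, 0.734, 0.5676, -1522.3465], [0.0, 0.0, 0.0, 1.0]]}
top {'fov_y': 54.38221273289797, 'cx': 321.00993035555666, 'cy': 198.77805285591592, 'view': [[-0.0143, -0.9999, 0.0085, 24.9688], [0.9975, -0.0136, 0.0693, -514.1776], [-0.0692, 0.0094, 0.9976, -1293.4092], [0.0, 0.0, 0.0, 1.0]]}
{'clock': 0.1, 'qpos': array([-1.15757374e+00,  4.80779097e-01,  1.59685274e+00, -9.35269741e-06,
        1.06509791e+00, -4.66004858e-02]), 'qvel': array([ 0.00095566, -0.00125231, -0.00109878,  0.00136257, -0.00051758,
        0.00026711]), 'effort': array([ 2.44386043e-03, -9.52253366e+01, -4.31040359e+01,  3.64255698e-05,
        5.24081377e-03, -1.82198295e-05]), 'ee_pos': array([ 288.31995531, -582.11460417,  230.71448901]), 'tcp_rot': array([ 9.73685885e-01,  2.27893558e-01, -1.07658958e-04, -5.58273040e-04]), 'force': array([ 0.0834953 ,  0.06118651, -0.44453849]), 'moment': array([-0.05758519,  0.01583182, -0.0366196 ]), 'gripper_force': 0.0, 'finger_gap': 85.11138249998055}
```

View pics/side0.png

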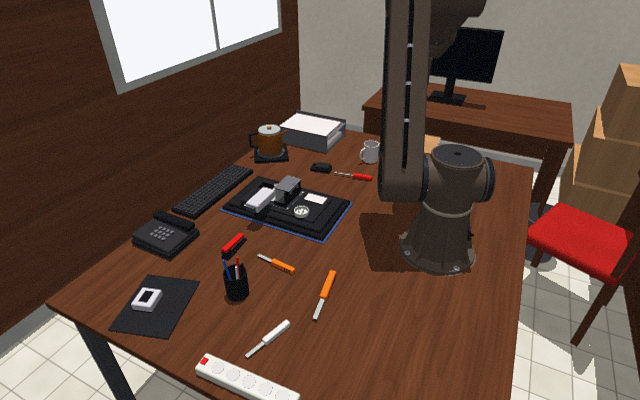

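View pics/top0.png

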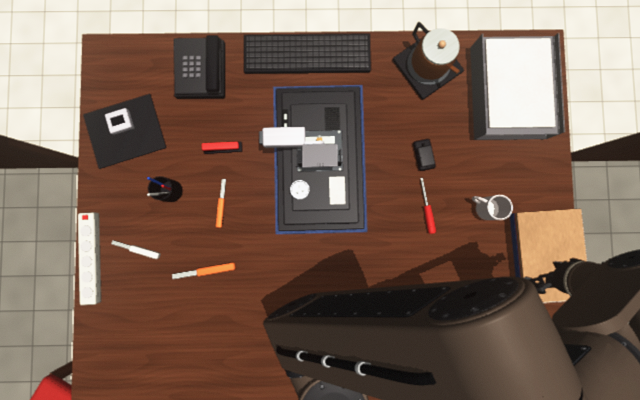

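```bash
cat > h.py <<'E'
from rig import manip
import cv2,numpy as np
from scipy.spatial.transform import Rotation as R
def cam(n):
    c=manip.camera(n);f=200/np.tan(np.radians(c["fov_y"]/2));return c,f
def ray(n,u,v,z,c=None):
    c,f=cam(n) if c is None else c
    V=c["view"];d=V[:3,:3].T@np.array([(u-c["cx"])/f,-(v-c["cy"])/f,-1]);o=-V[:3,:3].T@V[:3,3]
    return o+d*(z-o[2])/d[2]
def proj(p,c):
    c,f=c;q=c["view"][:3,:3]@np.array(p)+c["view"][:3,3];return np.array([c["cx"]+f*q[0]/-q[2],c["cy"]-f*q[1]/-q[2]])
def crop(img,u0,v0,w,h,s):
    return cv2.resize(img[v0:v0+h,u0:u0+w],None,fx=s,fy=s,interpolation=cv2.INTER_CUBIC)
E
python3 - <<'E'
from h import *
t=cv2.imread("pics/top0.png")
a=crop(t,195,170,60,75,8)[:600,:320]   # tool, u 195..235
b=crop(t,295,120,60,75,8)  # hinge
cv2.imwrite("pics/c1.png",np.hstack([a,b]))
E
```

```text
(no output)
```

View pics/c1.png

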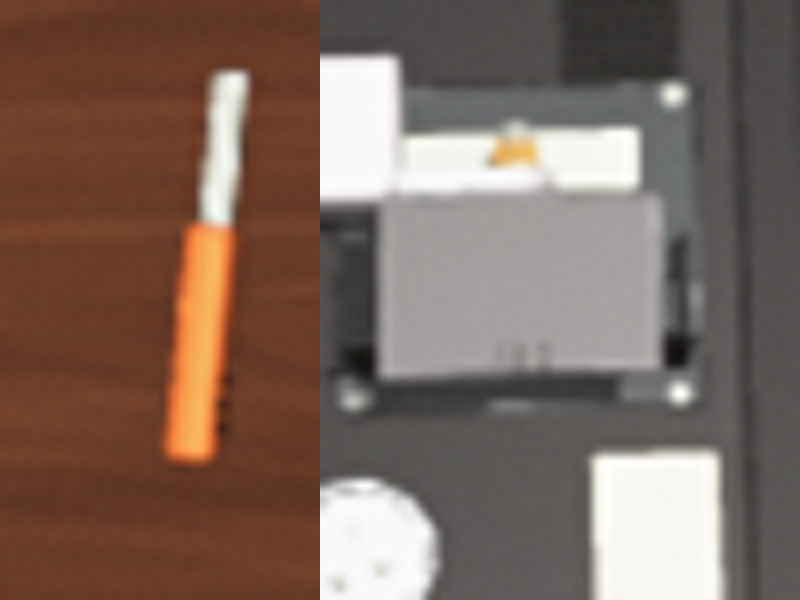

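```bash
python3 - <<'E'
from h import *
C=cam("top");A=lambda x,y:(195+x/8,170+y/8);B=lambda x,y:(295+(x-320)/8,120+y/8)
for n,p,z in [("rear",A(190,461),22),("front",A(211,228),22),("tip",A(231,72),12.5),("cov fl",B(380,200),130),("cov fr",B(662,196),130),("nr",B(662,368),130),("nl",B(380,375),130)]:
    print(n,ray("top",*p,z,C).round(1))
E
```

```text
rear [422.5 359.9  22. ]
front [519.7 351.5  22. ]
tip [586.5 345.7  12.5]
cov fl [675.  74. 130.]
cov fr [675.2 -35.6 130. ]
nr [607.8 -34.5 130. ]
nl [606.4  74.7 130. ]
```

Things that could be taken for the pry tool, by top-view pixel:
- Small orange tool at (220,203).
- Larger orange tool at (203,271).
- White tool at (135,250).

I choose (220,203): it isn't white and is the smaller of the two orange ones. The close crop confirms the orange handle and steel blade. The cover shows as the grey plate around (320,155).

Call:
drive_tool:
  deltas:
    - {"linear": [0,0,0],"roll": 10.4,"jaw": 0}
    - {"linear": [0,0,0],"roll": 10.4,"jaw": 0}
    - {"linear": [0,0,0],"roll": 10.4,"jaw": 0}
    - {"linear": [0.035,-0.042,0],"roll": 0,"jaw": 0}
    - {"linear": [0.035,-0.042,0],"roll": 0,"jaw": 0}

```text
clock: 0.78
ee_pos: [365.6, -503.9, 230.9]
tcp_rot: [0.999, -0.043, -0.0, -0.0]
force: [1.3, -0.2, -0.0]
finger_gap: 85.2
gripper_force: 0.0
```

Call:
drive_tool:
  deltas:
    - {"linear": [0.035,-0.042,0],"roll": 0,"jaw": 0}
    - {"linear": [0.035,-0.042,0],"roll": 0,"jaw": 0}
    - {"linear": [0.035,-0.042,0],"roll": 0,"jaw": 0}
    - {"linear": [0.035,-0.042,0],"roll": 0,"jaw": 0}
    - {"linear": [0,-0.06,0],"roll": 0,"jaw": 0}

```text
clock: 1.4
ee_pos: [526.3, -288.4, 230.9]
tcp_rot: [0.999, -0.042, 0.001, 0.0]
force: [0.4, -0.2, 0.4]
finger_gap: 85.2
gripper_force: 0.0
```

Call:
drive_tool:
  deltas:
    - {"linear": [0,-0.06,0],"roll": 0,"jaw": 0}
    - {"linear": [0,-0.06,0],"roll": 0,"jaw": 0}
    - {"linear": [0,-0.06,0],"roll": 0,"jaw": 0}
    - {"linear": [-0.01,-0.06,0],"roll": 0,"jaw": 0}
    - {"linear": [-0.01,-0.06,0],"roll": 0,"jaw": 0}

```text
clock: 2.02
ee_pos: [529.2, 13.1, 231.3]
tcp_rot: [0.999, -0.042, 0.0, -0.0]
force: [0.9, 0.1, -0.5]
finger_gap: 85.4
gripper_force: 0.0
```

Call:
drive_tool:
  deltas:
    - {"linear": [-0.01,-0.06,0],"roll": 0,"jaw": 0}
    - {"linear": [-0.01,-0.06,0],"roll": 0,"jaw": 0}
    - {"linear": [-0.01,-0.06,0],"roll": 0,"jaw": 0}
    - {"linear": [-0.01,-0.06,0],"roll": 0,"jaw": 0}
    - {"linear": [0,0,0],"roll": 0,"jaw": 0}

```text
clock: 2.65
ee_pos: [509.3, 257.6, 231.1]
tcp_rot: [0.999, -0.04, 0.0, -0.0]
force: [0.2, -1.0, -0.6]
finger_gap: 85.6
gripper_force: 0.0
```

Call:
drive_tool:
  deltas:
    - {"linear": [-0.007,-0.047,0.03],"roll": 0,"jaw": 0}
    - {"linear": [-0.007,-0.047,0.03],"roll": 0,"jaw": 0}
    - {"linear": [0,0,0.05],"roll": 0,"jaw": 0}
    - {"linear": [0,0,0.03],"roll": 0,"jaw": 0}
    - {"linear": [0,0,0],"roll": 0,"jaw": 0}

```text
clock: 3.28
ee_pos: [502.7, 347.1, 89.2]
tcp_rot: [0.999, -0.043, -0.002, 0.001]
force: [-0.7, 0.1, 0.3]
finger_gap: 85.2
gripper_force: 0.0
```

```bash
python3 - <<'E'
from h import *
s=cam("side");t=cam("top")
print(manip.sense()["ee_pos"])
a=crop(s[0]["color"],245,225,70,60,8)[:,:]
print([proj((503,353,22),s),proj((503,353,22),t)])
b=crop(t[0]["color"],200,165,60,80,7.5)
cv2.imwrite("pics/c2.png",np.hstack([a[:480,:350],b[:480]])[:, :800])
E
```

```text
[504.58599929 348.22510567  92.06613593]
[array([276.66658935, 260.27832377]), array([220.92185783, 203.47693377])]
```

View pics/c2.png

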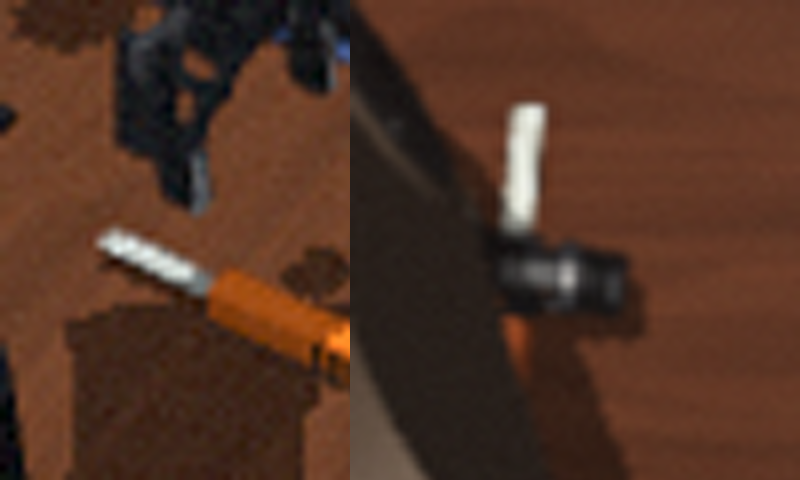

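The side crop shows the gripper above the handle, with the handle's front end at about (272,259), which matches my estimate. The top crop shows the blade in line with the hand.

Call:
drive_tool:
  deltas:
    - {"linear": [0,-0.005,0.03],"roll": 0,"jaw": 0}
    - {"linear": [0,0,0.03],"roll": 0,"jaw": 0}
    - {"linear": [0,0,0.02],"roll": 0,"jaw": 0}
    - {"linear": [0,0,0.008],"roll": 0,"jaw": 0}
    - {"linear": [0,0,0],"roll": 0,"jaw": 0.3}

```text
clock: 4.0
ee_pos: [504.7, 353.6, 3.6]
tcp_rot: [0.999, -0.042, 0.0, -0.0]
force: [0.6, -0.4, -0.2]
finger_gap: 69.6
gripper_force: 0.0
```

Call:
drive_tool:
  deltas:
    - {"linear": [0,0,0],"roll": 0,"jaw": 0.6}
    - {"linear": [0,0,0],"roll": 0,"jaw": 1}
    - {"linear": [0,0,0],"roll": 0,"jaw": 1}
    - {"linear": [0,0,0],"roll": 0,"jaw": 1}
    - {"linear": [0,0,0],"roll": 0,"jaw": 1}

```text
clock: 4.62
ee_pos: [505.0, 354.0, 4.2]
tcp_rot: [0.999, -0.042, 0.001, -0.0]
force: [-1.4, -0.5, 9.1]
finger_gap: 18.6
gripper_force: 58.9
```

Call:
drive_tool:
  deltas:
    - {"linear": [0,0,-0.01],"roll": 0,"jaw": 1}
    - {"linear": [0,0,-0.04],"roll": 0,"jaw": 1}
    - {"linear": [0,0,-0.05],"roll": -5.4,"jaw": 1}
    - {"linear": [0,0,-0.04],"roll": 0,"jaw": 1}
    - {"linear": [0,0.03,0],"roll": 0,"jaw": 1}

```text
clock: 5.25
ee_pos: [506.7, 325.7, 147.4]
tcp_rot: [1.0, 0.006, 0.003, -0.002]
force: [0.4, 0.5, -2.2]
finger_gap: 18.5
gripper_force: 58.5
```

Call:
drive_tool:
  deltas:
    - {"linear": [0,0.055,0],"roll": 0,"jaw": 1}
    - {"linear": [0,0.055,0],"roll": 0,"jaw": 1}
    - {"linear": [0,0.055,0],"roll": 0,"jaw": 1}
    - {"linear": [0,0.055,0],"roll": 0,"jaw": 1}
    - {"linear": [0,0.055,0],"roll": 0,"jaw": 1}

```text
clock: 5.88
ee_pos: [507.2, 46.9, 144.0]
tcp_rot: [1.0, 0.005, 0.0, -0.0]
force: [0.4, -0.3, -0.4]
finger_gap: 18.5
gripper_force: 58.5
```

Call:
drive_tool:
  deltas:
    - {"linear": [0,0.025,0.015],"roll": 0,"jaw": 1}
    - {"linear": [0,0,0.012],"roll": 0,"jaw": 1}
    - {"linear": [0,0,0],"roll": 0,"jaw": 1}
    - {"linear": [0,0,0],"roll": 0,"jaw": 1}

```text
clock: 6.38
ee_pos: [507.7, 24.5, 116.6]
tcp_rot: [1.0, 0.005, 0.0, -0.0]
force: [-0.8, -0.4, -1.9]
finger_gap: 18.3
gripper_force: 58.5
```

```bash
python3 - <<'E'
from h import *
s=cam("side");t=cam("top")
st=manip.sense();p=st["ee_pos"];print(p,st["force"],st["finger_gap"],R.from_quat(st["tcp_rot"]).as_matrix().round(3).tolist())
for q in [p+[80.5,0,8.3],p+[15.5,0,18],(607,20,126),(607,74.6,126),(607,-35,126),(620,20,116),(610,50,116),(610,-10,116)]: print(np.round(q,1),proj(q,s).round(1),proj(q,t).round(1))
a=crop(s[0]["color"],250,165,80,60,10)
cv2.imwrite("pics/c3.png",a)
E
```

```text
[507.88351815  24.44347348 116.74019863] [-0.11983286  0.69096999 -0.40756043] 18.70330167644721 [[1.0, 0.011, 0.001], [0.011, -1.0, 0.0], [0.001, -0.0, -1.0]]
[588.4  24.4 125. ] [299. 187.] [318.8 172.7]
[523.4  24.4 134.7] [312.7 188.9] [319.1 193.3]
[607  20 126] [295.6 185.2] [320.2 166.7]
[607.   74.6 126. ] [289.1 191.7] [302.6 166.9]
[607 -35 126] [301.8 179.1] [337.9 166.4]
[620  20 116] [293.  186.5] [320.1 163. ]
[610  50 116] [291.5 190.5] [310.6 166.3]
[610 -10 116] [298.5 183.6] [329.7 166.1]
```

View pics/c3.png

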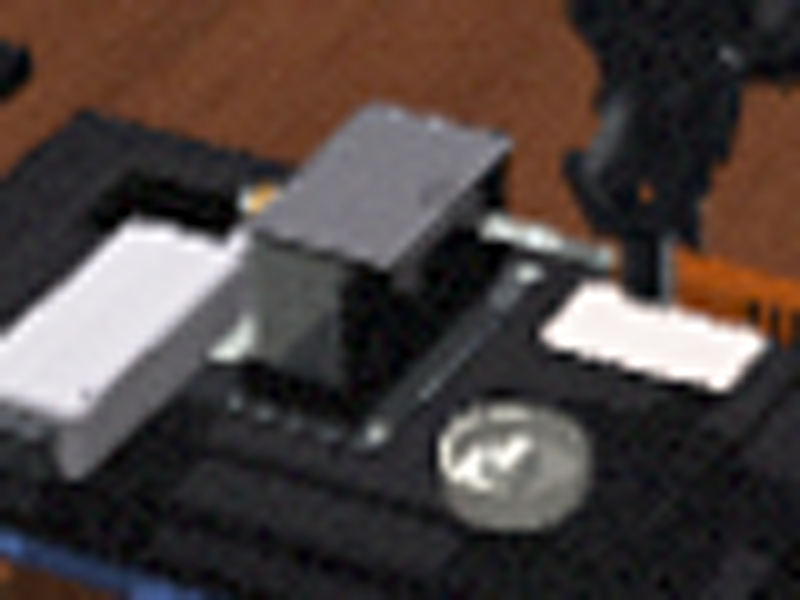

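The side crop shows the blade tip at (298,187), level with the slot. The cover's near corners are at (288.5,192) and (301,179.5). All of this agrees with my estimates to within about 1 px.

Call:
drive_tool:
  deltas:
    - {"linear": [0,0.004,0.0025],"roll": 0,"jaw": 1}
    - {"linear": [0.01,0,0],"roll": 0,"jaw": 1}
    - {"linear": [0.01,0,0],"roll": 0,"jaw": 1}
    - {"linear": [0.006,0,0],"roll": 0,"jaw": 1}
    - {"linear": [0,0,0],"roll": 0,"jaw": 1}

```text
clock: 7.1
ee_pos: [534.2, 19.8, 113.7]
tcp_rot: [1.0, 0.005, 0.0, -0.0]
force: [-0.5, 0.2, -0.2]
finger_gap: 18.6
gripper_force: 58.5
```

Call:
drive_tool:
  deltas:
    - {"linear": [0.002,0,0],"roll": 0,"jaw": 1}
    - {"linear": [0,0,0],"roll": 0,"jaw": 1}

```text
clock: 7.35
ee_pos: [535.6, 19.9, 113.8]
tcp_rot: [1.0, 0.005, -0.0, -0.0]
force: [0.0, -0.0, -1.4]
finger_gap: 18.7
gripper_force: 58.5
```

Call:
drive_tool:
  deltas:
    - {"linear": [0,0,-0.003],"roll": 0,"jaw": 1}
    - {"linear": [0,0,-0.003],"roll": 0,"jaw": 1}
    - {"linear": [0,0,0],"roll": 0,"jaw": 1}

```text
clock: 7.72
ee_pos: [535.5, 19.9, 119.9]
tcp_rot: [1.0, 0.005, -0.0, 0.0]
force: [0.5, -0.3, -6.3]
finger_gap: 18.5
gripper_force: 58.6
```

Call:
drive_tool:
  deltas:
    - {"linear": [0,0,-0.003],"roll": 0,"jaw": 1}
    - {"linear": [0,0,-0.003],"roll": 0,"jaw": 1}
    - {"linear": [0,0,0],"roll": 0,"jaw": 1}

```text
clock: 8.1
ee_pos: [535.7, 19.9, 126.1]
tcp_rot: [1.0, 0.005, 0.0, -0.0]
force: [0.1, -0.9, -2.9]
finger_gap: 18.3
gripper_force: 59.8
```

Call:
drive_tool:
  deltas:
    - {"linear": [0.003,0,-0.011],"roll": 0,"jaw": 1}
    - {"linear": [0.004,0,-0.008],"roll": 0,"jaw": 1}
    - {"linear": [0.004,0,-0.008],"roll": 0,"jaw": 1}
    - {"linear": [0.006,0,-0.007],"roll": 0,"jaw": 1}
    - {"linear": [0,0,0],"roll": 0,"jaw": 1}

```text
clock: 8.72
ee_pos: [553.7, 20.0, 160.5]
tcp_rot: [1.0, 0.005, 0.001, 0.0]
force: [0.3, -0.0, -1.5]
finger_gap: 18.4
gripper_force: 60.0
```

```bash
python3 - <<'E'
from h import *
s=cam("side")
st=manip.sense();p=st["ee_pos"];print(p,st["force"],st["finger_gap"])
for q in [p+[80.5,0,8.3]]: print(np.round(q,1),proj(q,s).round(1))
cv2.imwrite("pics/c4.png",crop(s[0]["color"],260,155,60,50,10))
E
```

```text
[552.96790769  20.05069566 159.9561217 ] [-0.27093941  0.73855664 -1.42216426] 18.896781497448284
[633.5  20.1 168.3] [289.7 175.2]
```

View pics/c4.png

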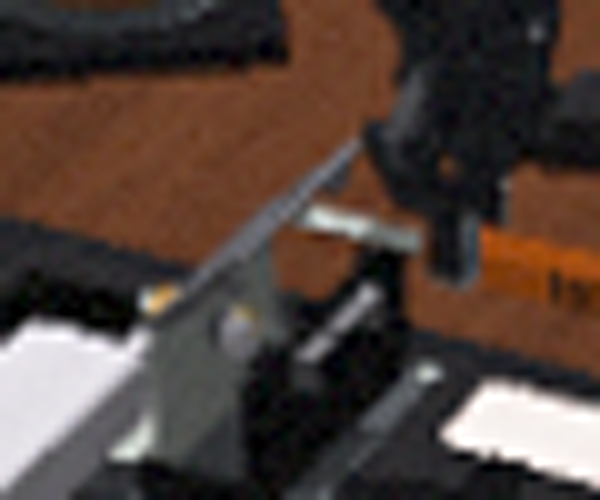

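The side crop shows the cover raised to about 45° on the blade. The bolt head is in view at about (284,188), with the yellow mark on top.

Call:
drive_tool:
  deltas:
    - {"linear": [0.007,0,-0.006],"roll": 0,"jaw": 1}
    - {"linear": [0.008,0,-0.005],"roll": 0,"jaw": 1}
    - {"linear": [0.01,0,-0.003],"roll": 0,"jaw": 1}
    - {"linear": [0.01,0,-0.001],"roll": 0,"jaw": 1}
    - {"linear": [0.01,0,0],"roll": 0,"jaw": 1}

```text
clock: 9.4
ee_pos: [598.5, 20.5, 174.8]
tcp_rot: [1.0, 0.005, 0.0, -0.0]
force: [0.0, -0.7, -1.0]
finger_gap: 18.6
gripper_force: 60.0
```

Call:
drive_tool:
  deltas:
    - {"linear": [0.01,0,0.002],"roll": 0,"jaw": 1}
    - {"linear": [0.01,0,0.002],"roll": 0,"jaw": 1}
    - {"linear": [0.01,0,0.004],"roll": 0,"jaw": 1}
    - {"linear": [0.01,0,0.004],"roll": 0,"jaw": 1}
    - {"linear": [0,0,0],"roll": 0,"jaw": 1}

```text
clock: 10.02
ee_pos: [638.1, 20.8, 162.2]
tcp_rot: [1.0, 0.005, -0.0, -0.0]
force: [0.4, -0.3, -1.2]
finger_gap: 18.5
gripper_force: 60.0
```

```bash
python3 - <<'E'
from h import *
s=cam("side")
st=manip.sense();p=st["ee_pos"];print(p,st["force"],st["finger_gap"])
cv2.imwrite("pics/c5.png",crop(s[0]["color"],250,155,70,50,10))
for q in [(657,y,z) for y,z in((20,97),(24,97),(16,97),(20,108))]: print(q,proj(q,s).round(2))
E
```

```text
[637.58969078  20.84692522 162.37959031] [ 0.05703015 -0.32951282 -0.84581383] 18.633590903861577
(657, 20, 97) [285.71 188.07]
(657, 24, 97) [285.24 188.52]
(657, 16, 97) [286.18 187.61]
(657, 20, 108) [285.59 185.93]
```

View pics/c5.png

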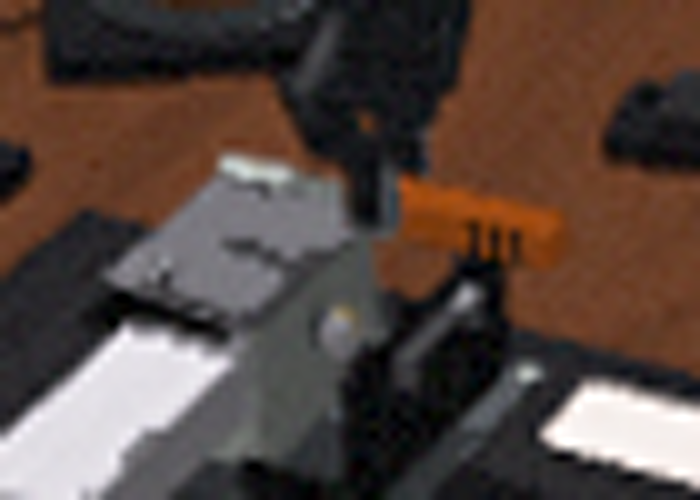

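The side crop shows the cover folded flat behind the bracket and the bolt head exposed at about (284,188). Next I'll lay the tool down where it came from.

Call:
drive_tool:
  deltas:
    - {"linear": [-0.03,0,-0.015],"roll": 0,"jaw": 1}
    - {"linear": [-0.05,0,0],"roll": 0,"jaw": 1}
    - {"linear": [-0.05,-0.02,0],"roll": 0,"jaw": 1}
    - {"linear": [0,-0.06,0],"roll": 0,"jaw": 1}
    - {"linear": [0,-0.06,0],"roll": 0,"jaw": 1}

```text
clock: 10.7
ee_pos: [505.7, 160.6, 178.5]
tcp_rot: [1.0, 0.004, 0.0, -0.0]
force: [2.1, -1.1, -0.4]
finger_gap: 18.7
gripper_force: 60.0
```

Call:
drive_tool:
  deltas:
    - {"linear": [0,-0.06,0],"roll": 0,"jaw": 1}
    - {"linear": [0,-0.06,0.02],"roll": 0,"jaw": 1}
    - {"linear": [0,-0.05,0.04],"roll": 0,"jaw": 1}
    - {"linear": [0,-0.02,0.05],"roll": 0,"jaw": 1}
    - {"linear": [0,0,0.03],"roll": 0,"jaw": 1}

```text
clock: 11.32
ee_pos: [503.2, 348.9, 36.9]
tcp_rot: [1.0, 0.006, -0.001, 0.0]
force: [-0.2, -0.5, -0.8]
finger_gap: 18.3
gripper_force: 60.0
```

Call:
drive_tool:
  deltas:
    - {"linear": [0,0,0.01],"roll": 0,"jaw": 1}
    - {"linear": [0,0,0],"roll": 0,"jaw": 1}

```text
clock: 11.58
ee_pos: [504.5, 347.4, 29.2]
tcp_rot: [1.0, 0.005, -0.0, 0.0]
force: [-0.5, -0.7, -1.3]
finger_gap: 18.8
gripper_force: 60.0
```

Call:
drive_tool:
  deltas:
    - {"linear": [0,0,0.012],"roll": 0,"jaw": 1}
    - {"linear": [0,0,0.006],"roll": 0,"jaw": 1}
    - {"linear": [0,0,0.003],"roll": 0,"jaw": 1}
    - {"linear": [0,0,0.002],"roll": 0,"jaw": 1}
    - {"linear": [0,0,0],"roll": 0,"jaw": 1}

```text
clock: 12.2
ee_pos: [504.5, 347.7, 6.0]
tcp_rot: [1.0, 0.005, -0.0, -0.0]
force: [0.4, 0.8, -0.3]
finger_gap: 18.7
gripper_force: 60.0
```

Call:
drive_tool:
  deltas:
    - {"linear": [0,0,0.001],"roll": 0,"jaw": 1}
    - {"linear": [0,0,0],"roll": 0,"jaw": 1}

```text
clock: 12.45
ee_pos: [504.6, 347.7, 5.0]
tcp_rot: [1.0, 0.005, 0.0, -0.0]
force: [0.1, -0.1, -0.3]
finger_gap: 18.6
gripper_force: 60.0
```

Call:
drive_tool:
  deltas:
    - {"linear": [0,0,0.001],"roll": 0,"jaw": 1}
    - {"linear": [0,0,0],"roll": 0,"jaw": 1}

```text
clock: 12.7
ee_pos: [504.5, 347.7, 4.7]
tcp_rot: [1.0, 0.005, 0.0, -0.0]
force: [-3.4, -1.7, 11.6]
finger_gap: 18.6
gripper_force: 61.8
```

Call:
drive_tool:
  deltas:
    - {"linear": [0,0,0],"roll": 0,"jaw": 0.7}
    - {"linear": [0,0,0],"roll": 0,"jaw": 0.5}
    - {"linear": [0,0,0],"roll": 0,"jaw": 0.2}
    - {"linear": [0,0,0],"roll": 0,"jaw": 0.2}
    - {"linear": [0,0,-0.02],"roll": 0,"jaw": 0.2}

```text
clock: 13.32
ee_pos: [503.6, 347.1, 23.5]
tcp_rot: [1.0, 0.005, -0.001, 0.001]
force: [0.1, -0.2, 0.6]
finger_gap: 68.3
gripper_force: 0.0
```

Call:
drive_tool:
  deltas:
    - {"linear": [0,0,-0.05],"roll": 0,"jaw": 0.2}
    - {"linear": [0,0,-0.06],"roll": 0,"jaw": 0.2}
    - {"linear": [0,0,-0.06],"roll": 0,"jaw": 0.2}
    - {"linear": [0,0,0],"roll": 0,"jaw": 0.2}

```text
clock: 13.82
ee_pos: [506.9, 349.2, 200.6]
tcp_rot: [1.0, 0.005, 0.004, -0.002]
force: [0.4, -0.2, 0.0]
finger_gap: 68.4
gripper_force: 0.0
```

```bash
python3 - <<'E'
from h import *
s=cam("side");t=cam("top");print(manip.sense()["ee_pos"])
cv2.imwrite("pics/side6.png",s[0]["color"]);cv2.imwrite("pics/top6.png",t[0]["color"])
a=crop(s[0]["color"],269,175,25,25,16);b=crop(t[0]["color"],308,135,25,25,16)
c=crop(s[0]["color"],240,235,100,50,4);d=crop(t[0]["color"],200,165,50,50,4)
z=np.zeros((200,800,3),np.uint8);z[:,:400]=c;z[:,400:600]=d
cv2.imwrite("pics/c6.png",np.vstack([np.hstack([a,b]),z]))
for x in(657,669):
  for y,zz in((20,97),(20,108),(20,86),(29.5,97),(10.5,97)): print((x,y,zz),((proj((x,y,zz),s)-[269,175])*16).round(),((proj((x,y,zz),t)-[308,135])*16).round())
E
```

```text
[504.72545833 347.81010625 195.75298999]
(657, 20, 97) [267. 209.] [190. 280.]
(657, 20, 108) [265. 175.] [191. 270.]
(657, 20, 86) [269. 243.] [190. 290.]
(657, 29.5, 97) [249. 226.] [143. 281.]
(657, 10.5, 97) [285. 192.] [238. 279.]
(669, 20, 97) [229. 198.] [189. 220.]
(669, 20, 108) [227. 164.] [190. 210.]
(669, 20, 86) [231. 232.] [189. 231.]
(669, 29.5, 97) [211. 215.] [142. 221.]
(669, 10.5, 97) [247. 181.] [237. 220.]
```

View pics/c6.png

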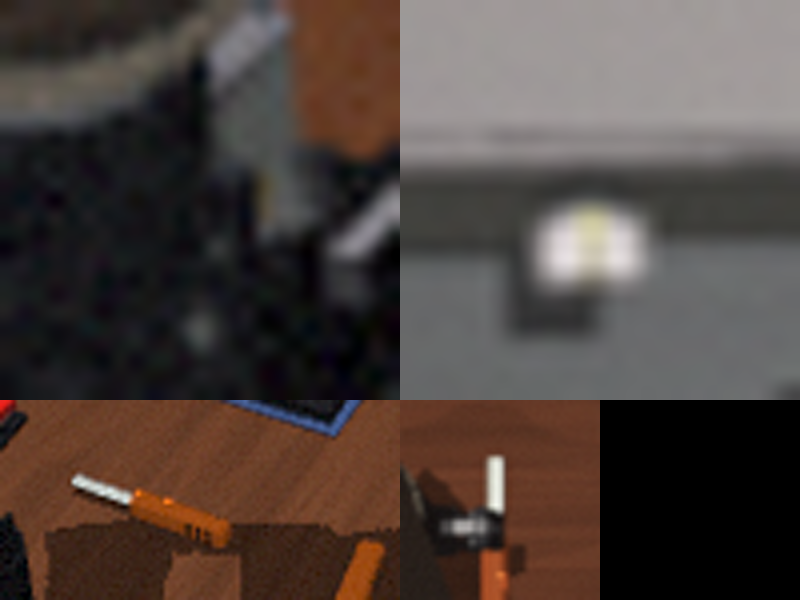

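The side crop shows the tool lying flat on bare desk. The top crop shows the head centred at u≈320, which puts it at y≈19.7. The yellow mark is at its middle, so the bolt angle is about 0 and vertical pads will match the flats.

Call:
drive_tool:
  deltas:
    - {"linear": [0.025,0.055,0],"roll": 0,"jaw": 0.2}
    - {"linear": [0.025,0.055,0],"roll": 0,"jaw": 0.2}
    - {"linear": [0.025,0.055,0],"roll": 0,"jaw": 0.2}
    - {"linear": [0.025,0.055,0],"roll": 0,"jaw": 0.2}
    - {"linear": [0.025,0.055,0],"roll": 0,"jaw": 0.2}

```text
clock: 14.55
ee_pos: [631.8, 71.9, 192.8]
tcp_rot: [1.0, 0.005, -0.001, 0.0]
force: [1.3, 0.0, -0.6]
finger_gap: 68.5
gripper_force: 0.0
```

Call:
drive_tool:
  deltas:
    - {"linear": [0.025,0.0545,0],"roll": 0,"jaw": 0.2}
    - {"linear": [0,0,0.03],"roll": 0,"jaw": 0.2}
    - {"linear": [0,0,0],"roll": 0,"jaw": 0.2}
    - {"linear": [0,0,0],"roll": 0,"jaw": 0.2}

```text
clock: 15.05
ee_pos: [657.2, 20.3, 164.0]
tcp_rot: [1.0, 0.005, -0.001, -0.0]
force: [0.0, -0.5, 0.4]
finger_gap: 68.3
gripper_force: 0.0
```

Call:
drive_tool:
  deltas:
    - {"linear": [0,0.0005,0.03],"roll": 0,"jaw": 0.2}
    - {"linear": [0,0,0.02],"roll": 0,"jaw": 0.2}
    - {"linear": [0,0,0.02],"roll": 0,"jaw": 0.2}
    - {"linear": [0,0,0.016],"roll": 0,"jaw": 0.2}
    - {"linear": [0,0,0],"roll": 0,"jaw": 0.2}

```text
clock: 15.68
ee_pos: [656.8, 19.2, 76.6]
tcp_rot: [1.0, 0.005, -0.001, -0.0]
force: [0.5, -0.1, -0.5]
finger_gap: 68.2
gripper_force: 0.0
```

Call:
drive_tool:
  deltas:
    - {"linear": [0,0,0],"roll": 0,"jaw": 0.5}
    - {"linear": [0,0,0],"roll": 0,"jaw": 0.7}
    - {"linear": [0,0,0],"roll": 0,"jaw": 0.72}
    - {"linear": [0,0,0],"roll": 0,"jaw": 0.72}

```text
clock: 16.18
ee_pos: [658.1, 19.7, 78.7]
tcp_rot: [1.0, 0.005, 0.001, -0.0]
force: [-0.0, 4.7, 2.5]
finger_gap: 23.8
gripper_force: 2.8
```

Call:
drive_tool:
  deltas:
    - {"linear": [0,0,0],"roll": 0,"jaw": 0.65}
    - {"linear": [0,-0.0025,0],"roll": 0,"jaw": 0.65}
    - {"linear": [0,0,0],"roll": 0,"jaw": 0.72}
    - {"linear": [0,0,0],"roll": 0,"jaw": 0.72}
    - {"linear": [0,0,0],"roll": 0,"jaw": 0.72}

```text
clock: 16.8
ee_pos: [657.6, 21.6, 78.0]
tcp_rot: [1.0, 0.005, -0.0, -0.0]
force: [0.9, -0.2, -0.2]
finger_gap: 24.2
gripper_force: 0.0
```

Call:
drive_tool:
  deltas:
    - {"linear": [0,0,0],"roll": 0,"jaw": 0.745}
    - {"linear": [0,0,0],"roll": 0,"jaw": 0.745}
    - {"linear": [0,0,0],"roll": 0,"jaw": 0.745}

```text
clock: 17.18
ee_pos: [657.6, 21.6, 78.0]
tcp_rot: [1.0, 0.005, -0.0, -0.0]
force: [-0.3, 0.8, 0.5]
finger_gap: 21.7
gripper_force: 0.0
```

Call:
drive_tool:
  deltas:
    - {"linear": [0,0,0],"roll": 0,"jaw": 0.765}
    - {"linear": [0,0,0],"roll": 0,"jaw": 0.765}

```text
clock: 17.42
ee_pos: [657.6, 21.8, 78.0]
tcp_rot: [1.0, 0.005, 0.0, -0.0]
force: [0.7, 2.5, -0.1]
finger_gap: 20.0
gripper_force: 1.2
```

Call:
drive_tool:
  deltas:
    - {"linear": [0,0,0],"roll": 0,"jaw": 1}
    - {"linear": [0,0,0],"roll": 0,"jaw": 1}
    - {"linear": [0,0,0],"roll": 0,"jaw": 1}
    - {"linear": [0,0,0],"roll": 0,"jaw": 1}

```text
clock: 17.92
ee_pos: [657.6, 21.9, 78.2]
tcp_rot: [1.0, 0.005, 0.0, -0.0]
force: [-1.7, 4.6, 5.2]
finger_gap: 17.8
gripper_force: 58.5
```

```bash
python3 - <<'E'
from h import *
s=cam("side");t=cam("top");st=manip.sense();print(st["ee_pos"],st["force"],st["moment"],st["finger_gap"],st["gripper_force"])
cv2.imwrite("pics/c7.png",np.vstack([crop(s[0]["color"],200,130,160,90,5)[:,:800],np.zeros((1,800,3),np.uint8)]))
E
```

```text
[657.63382088  21.85542763  78.15272824] [-2.37205838  5.42572154  5.25935498] [0.81488118 0.18690083 0.00625841] 17.20579830901116 58.52983396500349
```

View pics/c7.png

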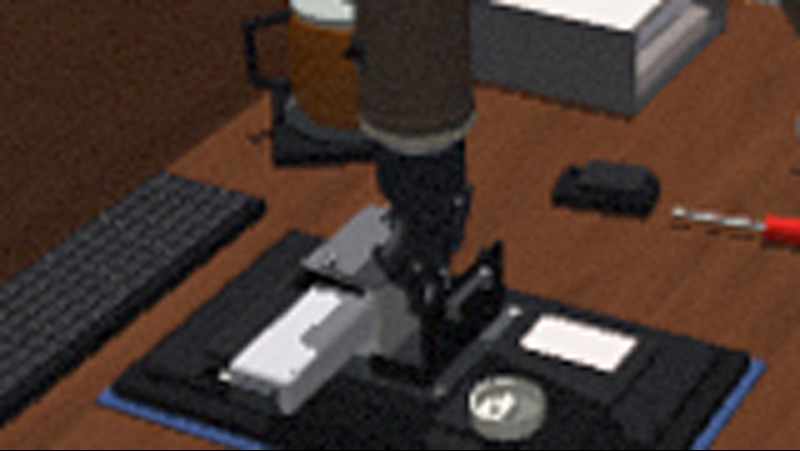

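The side crop shows the fingers down in the gap on the head and the cover still folded back. The gap reads 17–18 mm, with the same −1.4 mm bias I saw on the 20 mm handle, so the pads are on the 19 mm flats with a 58 N grip.

```bash
python3 -c "
from rig import manip
print(manip.sign_off())"
```

```text
the job is handed in; nothing more can be done
None
```

I pried the cover open with the orange tool and folded it right back, laid the tool flat on the desk, and handed in with the fingers gripping the hex head by two opposite flats at about 58 N. The bolt angle looked close to 0 before gripping, but I couldn't measure it once the fingers covered it.

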